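# Vent a vacuum degassing pot and crack its stuck lid

## Robot

A 6-joint arm with a two-finger parallel gripper is mounted at the origin on a cart in front of the work surface, level with it; the furniture and walls round the work are solid. World frame = base frame: x ahead of the robot, y to its left, z up, the work surface at z = 0. Lengths are in mm, angles in rad, forces in N, time in s.
With the tool pointing down it reaches from about 350 to 775 mm from the base axis. Payload 7.3 kg.
Tool frame: the origin (TCP) lies between the finger pads, 19 mm behind the fingertips; this is the grasp point; z points along the fingers, y is the line along which they close (so a half turn about z gives the same grasp; the last joint's range is limited). The gripper opens to 92 mm and grips with 3 to 60 N. Pads are 19 mm wide; open, the fingers measure 130 mm over their backs; the gripper's body (75 mm by 190 mm) begins 47 mm behind the grasp point.
Start: joints at [-1.311, 0.342, 1.524, -0, 1.275, -0.146], TCP at [207.269, -482.372, 245.541] pointing down, gripper open.
Joint ranges: [-2.53, 2.53], [-0.77, 2.02], [0.04, 2.7], [-1, 4.14], [0.28, 2.66], [-3.11, 3.11]. Speed limits (rad/s): [2.57, 2.57, 3.14, 3.14, 3.14, 3.14].

## Interface

Orientations are given as [roll, pitch, yaw] about the fixed x, y, z axes, in that order (R = Rz(yaw) Ry(pitch) Rx(roll)).
In Python, from plant import bot, vision gives the robot as it stands. The module is installed in compiled form; this text tells all that it offers.
- The arm moves only by the shell command python3 -m crank, which reads ROWS from standard input. ROWS is a JSON list of rows, 1 to 5 of them, each an object with the fields finger_gap (the finger opening in mm), tx, ty, tz (the shift in shares of 0.5 m (1.0 is 0.5 m)), yaw (a turn about the tool's z in fractions of the full range, 1 being 60 degrees); a field left out counts as zero (the opening has to be given); each row is the pose to reach, as a shift and turn from the pose commanded when the command began, along the tool's axes at that moment; what a row does not reach only later rows make up. A row lasts 1/8 s, in which the tool goes at most 62.5 mm and 0.188 rad, less where a joint would pass 70% of its speed; a pose out of reach is approached as far as the arm can. The fingers move at their own pace and stop on an object; the grip force is fixed at half the most. Time passes only in rows, so rows that do not move let the fingers close. It prints the time, the measured TCP pose, the force, the opening and the grip force at its end. Input that does not fit is refused with a message, and nothing moves.
- bot.get_obs(): the state, without advancing time (a new reading comes with each control period).
- vision.capture(name): name is "scene" or "top" or "wrist"; returns a dict with "color" (384x512x3 uint8, red, green, blue), "K" (3x3 intrinsics, pixels), "R" (3x3) and "t" (3): a world point X has camera coordinates R X + t. Camera axes: x right, y down, z forward; pixel columns grow to the right and rows downward; lengths in mm; the calibration is good to about 2 mm. A picture is of the moment at which its call begins. There is no depth.
- bot.close_job(): hands the job in; it is judged then, once.
The state is a dict: "time": time; "joint_positions": joint angles; "dq": joint speeds; "tau": joint torques, N m; "tool_pos": TCP position; "tcp_rot": TCP orientation; "contact_force": force on the tool from outside, world axes, zero at the start; "moment": the same for the moment, N m; "grip_width": finger opening in mm; "finger_force": force on a finger pad.
Only numpy, scipy, OpenCV 4.12 (cv2) and the standard library are available. Lean on these libraries where they do the work, as an engineer would, in place of code of your own. Each camera call takes 0.05 s, during which the arm holds its last target. There are 200 camera calls.

## Task

The round casting pot on the bench is still under vacuum. Unscrew the brass vent cap on the pipe beside it until it comes to its stop, then take the lid by its bar handle, pull it free of the gasket that it sticks to without letting it fly up, and hold it level over the pot, ajar by about a finger's breadth (10 to 25 mm), so that the fumes can clear. Finish while still holding the lid there, clear of the pot, and leave the things around the pot where they are.

Things in the scene. Friction and masses are not known exactly. Their poses are not given: they have to be found in the camera images.
- chamber: Round aluminium pot, fixed to the bench, 208 mm across its flange; origin: centre of its underside. The lid's seat is 103 mm above the bench. A brass vent pipe with the vent cap stands beside it, 130 mm from its axis at -103 degrees from its x axis (about its -y side); at +y a round dial gauge, 44 mm across, its top 82 mm up, its centre 122 mm from the axis.
- lid: Loose lid, 0.4 to 0.55 kg: clear disc, 208 mm across, 14 mm thick, with a bar handle; origin: centre of its underside (103 mm up when shut), z up. Vent shut, vacuum holds it fast; this is gone from 2.1 rad of cap turn. The gasket still sticks: 14 to 22 N up at the handle from the first 1 to 2 mm on; by 9 mm up it has let go and only the weight remains. Below the disc a plug reaches 8 mm down.
- pull_grip (a point): Middle of the lid's bar handle: a round steel bar 12 mm thick along the lid's y axis, 84 mm long between posts at its ends, its axis 30 mm above the lid's top face (44 mm above the lid's origin), free on both sides and below. Moves with the lid.
- vent_cap (a joint): Turn of the vent cap (rad): 0 = tight, grows as it is unscrewed, counterclockwise seen from above, to a hard stop at 2.4. Starts tight or nearly so (0 to 0.25). It is captive: it rises 8 mm a turn (3 mm to the stop) and stays where it is left. It takes about 0.3 Nm to turn.
- vent_grip (a point): On the vent cap's axis, 11 mm above the cap's lower face, at the height to grip: 139 mm above the bench when tight. The cap is a knurled round brass cylinder 36 mm across and 20 mm high, upright; the lid's edge is 8 mm from it, but the lid's top face is 11 mm lower than the cap's lower face.
- elec_tape: Bystander: small dark roll of tape, 53 mm across, 19 mm high; origin at its underside.
- bearing: Bystander: steel ball bearing lying flat, 42 mm across, 15 mm high; origin at its underside.
- screwdriver: Bystander: screwdriver with a red grip, 214 mm long, lying along y; origin at its underside.
- masking_tape: Bystander: roll of pale tape lying flat, 96 mm across, 25 mm high; origin at its underside.

How it is judged:
By the outcome, as a careful person would: the job done as asked, in the order asked, and still so for the second after the job is handed in, while the arm keeps its last pose, push and grip.
It also fails if it takes over 54 s, if anything falls off the work surface, if the arm or the gripper's body presses on something with over 40 N, if the wrist force passes 120 N, or if a joint passes its speed limit or range.

## Working session

There is one attempt and no reset: what is moved stays moved. The work goes in short steps, Python scripts to look and compute and a shell command to move; the robot and the scene stay as the last step left them, time stands still between calls to the robot, and variables do not carry over. Pictures are saved under pics/ and viewed, at most 10 in all, crops included, and the job is handed in when it is done.

```bash
mkdir -p pics; python3 - <<'E'
from plant import bot, vision
import cv2,json,numpy as np
o=bot.get_obs(); print({k:np.round(v,3).tolist() for k,v in o.items()})
for n in("top","scene"):
    c=vision.capture(n); cv2.imwrite(f"pics/{n}1.png",cv2.resize(c["color"][:,:,::-1],None,fx=1.5,fy=1.5,interpolation=cv2.INTER_CUBIC))
    np.savez(f"{n}.npz",K=c["K"],R=c["R"],t=c["t"]); print(n,c["K"].round(1).tolist(),c["R"].round(3).tolist(),c["t"].round(1).tolist())
E
```

```text
{'time': 0.0, 'joint_positions': [-1.311, 0.343, 1.525, -0.0, 1.275, -0.146], 'dq': [-0.001, 0.0, -0.002, -0.001, 0.003, -0.001], 'tau': [0.001, -43.124, -24.422, 0.072, 0.056, -0.0], 'tool_pos': [207.168, -481.97, 244.843], 'tcp_rot': [-3.14, -0.0, 0.406], 'contact_force': [-0.188, 0.387, 0.199], 'moment': [0.028, 0.046, 0.018], 'finger_force': 0.0, 'grip_width': 91.684}
top [[393.9, 0.0, 262.0], [0.0, 393.9, 192.7], [0.0, 0.0, 1.0]] [[0.01, -1.0, 0.007], [-0.988, -0.011, -0.155], [0.155, -0.005, -0.988]] [88.0, 523.0, 1106.9]
scene [[394.3, 0.0, 261.2], [0.0, 394.3, 195.3], [0.0, 0.0, 1.0]] [[-0.496, -0.868, 0.022], [-0.552, 0.296, -0.78], [0.671, -0.399, -0.625]] [320.5, 341.2, 907.5]
```

View pics/top1.png

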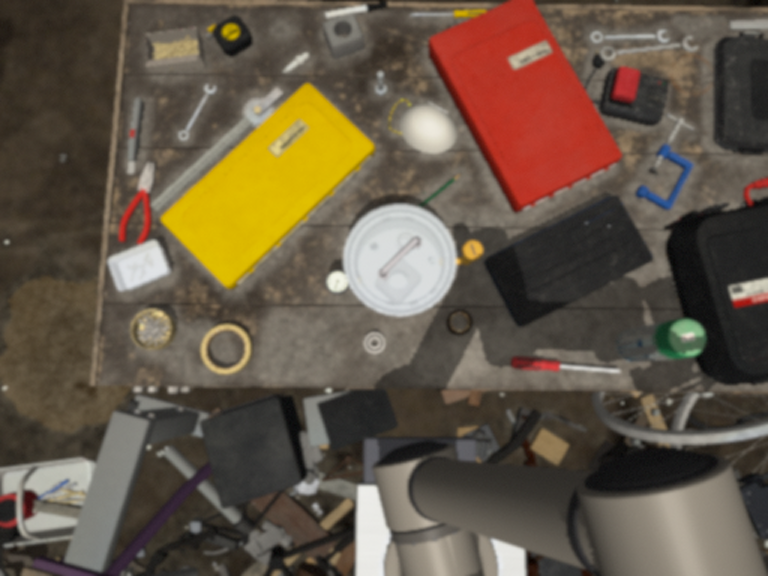

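View pics/scene1.png

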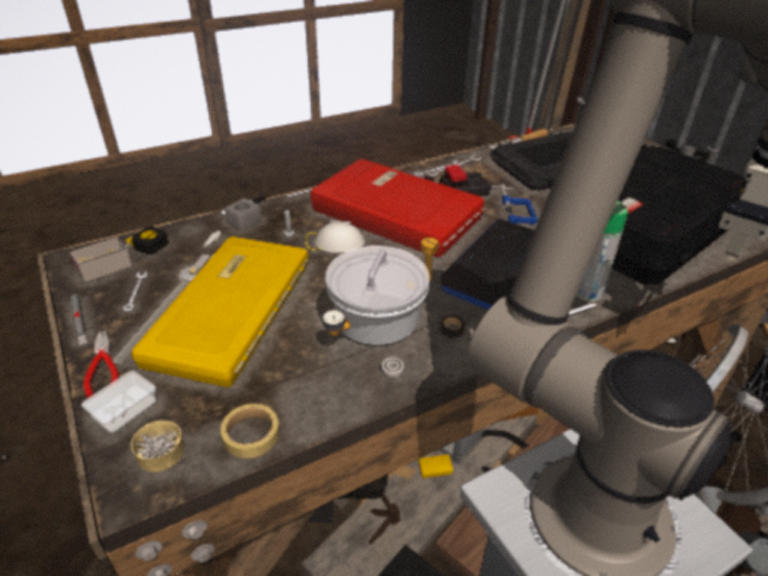

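The top view shows the pot's lid at about (400,259), the brass cap at (471,250), the gauge at (338,281), and the handle from (383,272) to (417,242). I'll enlarge the pot area in both views.

```bash
python3 - <<'E'
from plant import bot, vision
import cv2,numpy as np
a=vision.capture("top")["color"][125:225,210:335,::-1]
b=vision.capture("scene")["color"][145:245,200:325,::-1]
cv2.imwrite("pics/crop.png",np.hstack([cv2.resize(x,(400,320),interpolation=cv2.INTER_CUBIC) for x in(a,b)]))
E
```

```text
(no output)
```

View pics/crop.png

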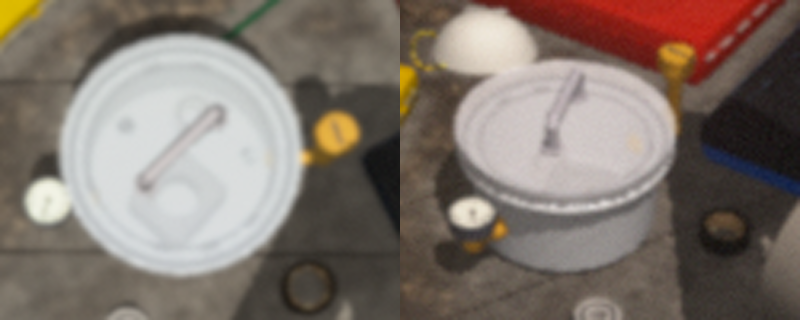

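The crop, at 3.2x, has these points in the top view: cap top (338,131), lid disc centre (181,154), handle ends (218,114) and (147,185), gauge (48,200). In the scene view the cap top is at (276,50).

```bash
cat > h.py <<'E'
import numpy as np
def ray(n,u,v,z,off=None):
    c=np.load(n+".npz"); R,t=c["R"],c["t"]
    if off is not None: u,v=(u+.5)/3.2-.5+off[0],(v+.5)/3.2-.5+off[1]
    d=R.T@np.linalg.inv(c["K"])@[u,v,1]; o=-R.T@t
    return o+d*(z-o[2])/d[2]
E
python3 - <<'E'
from h import *
T=(210,125);S=(200,145)
for n,u,v,z,o in[("top",338,131,148,T),("scene",276,50,148,S),("top",181,154,117,T),("top",218,114,147,T),("top",147,185,147,T),("top",48,200,82,T),("scene",72,213,82,S),("scene",163,104,147,S),("scene",164,128,117,S)]:
    print(n,u,v,ray(n,u,v,z,o).round(1))
cap=ray("top",338,131,148,T);l=ray("top",181,154,117,T);a=ray("top",218,114,147,T);b=ray("top",147,185,147,T)
print("cap dist",np.hypot(*(cap-l)[:2]),"ang",np.degrees(np.arctan2(*(cap-l)[1::-1])),"handle ang",np.degrees(np.arctan2(*(a-b)[1::-1])),"len",np.linalg.norm(a-b),"mid",(a+b)/2)
E
```

```text
top 338 131 [579.9 -47.2 148. ]
scene 276 50 [581.2 -47.6 148. ]
top 181 154 [565.4  83.  117. ]
top 218 114 [593.6  52.8 147. ]
top 147 185 [532.6 111.4 147. ]
top 48 200 [530.2 198.9  82. ]
scene 72 213 [526.9 199.   82. ]
scene 163 104 [555.9  90.9 147. ]
scene 164 128 [558.3  88.3 117. ]
cap dist 131.0210787136251 ang -83.61810598167011 handle ang -43.85550998558058 len 84.51806490905804 mid [563.07818769  82.12355008 147.        ]
```

```bash
cat >> h.py <<'E'
def to(x,y,z,yaw):
    "tool-axis shift and turn from the measured pose to the goal (tool pointing down)"
    from plant import bot
    from scipy.spatial.transform import Rotation as Ro
    o=bot.get_obs(); R=Ro.from_euler("xyz",o["tcp_rot"]).as_matrix()
    d=R.T@(np.array([x,y,z])-o["tool_pos"]); w=yaw-o["tcp_rot"][2]
    print("t",round(o["time"],2),"pos",o["tool_pos"].round(1),"rpy",o["tcp_rot"].round(3),"w",round(float(o["grip_width"]),1),"F",o["contact_force"].round(1),"M",o["moment"].round(2),"q6",o["joint_positions"][5].round(2))
    print("row",d.round(1),"turn",round(-w,3))
E
python3 -c "
from h import *
print(ray('top',457,225,0),ray('top',457,225,200))
to(580,-47.3,245,1.5)"
```

```text
[ 437.12286243 -490.15865108    0.        ] [ 421.34306403 -389.70929966  200.        ]
t 0.2 pos [ 207.2 -482.1  245.1] rpy [-3.141 -0.     0.406] w 91.8 F [ 0.  -0.5 -0.5] M [0.02 0.01 0.01] q6 -0.15
row [ 5.142e+02 -2.524e+02  4.000e-01] turn -1.094
```

Units first: shifts go in shares of 0.5 m and turns go in shares of 60 degrees. So 200 mm is 0.4, 145 mm is 0.29, -0.72 rad is -0.6875.

```bash
echo '[{"finger_gap": 92,"tz": -0.12},{"finger_gap": 92,"tx": 0.08,"ty": -0.09,"tz": -0.12,"yaw": -0.1719},{"finger_gap": 92,"tx": 0.18,"ty": -0.15,"tz": -0.12,"yaw": -0.3438},{"finger_gap": 92,"tx": 0.29,"ty": -0.2,"tz": -0.12,"yaw": -0.5157},{"finger_gap": 92,"tx": 0.4,"ty": -0.24,"tz": -0.12,"yaw": -0.6875}]' | python3 -m crank; python3 -c "
from h import *
to(580,-47.3,260,1.5)"
```

```text
time: 0.82
tool_pos: [344.4, -291.5, 305.7]
tcp_rot: [3.141, 0.0, 1.131]
contact_force: [0.8, -0.5, 0.4]
grip_width: 91.8
finger_force: 0.0
t 0.82 pos [ 344.4 -291.5  305.7] rpy [3.141 0.    1.131] w 91.8 F [ 0.8 -0.5  0.4] M [-0.05 -0.13 -0.  ] q6 -0.43
row [321.3 109.2  45.7] turn -0.369
```

In the tool's units: 290 mm is 0.58, 232 mm is 0.464, -0.37 rad is -0.3533.

```bash
echo '[{"finger_gap": 92,"tx": 0.116,"ty": 0.04,"tz": 0.016,"yaw": -0.0859},{"finger_gap": 92,"tx": 0.232,"ty": 0.08,"tz": 0.032,"yaw": -0.1719},{"finger_gap": 92,"tx": 0.348,"ty": 0.12,"tz": 0.052,"yaw": -0.2578},{"finger_gap": 92,"tx": 0.464,"ty": 0.16,"tz": 0.072,"yaw": -0.3533},{"finger_gap": 92,"tx": 0.58,"ty": 0.2,"tz": 0.092,"yaw": -0.3533}]' | python3 -m crank; echo '[{"finger_gap": 92,"tx": 0.05,"ty": 0.042,"tz": 0.04},{"finger_gap": 92,"tx": 0.05,"ty": 0.042,"tz": 0.1},{"finger_gap": 92,"tx": 0.05,"ty": 0.042,"tz": 0.1}]' | python3 -m crank; python3 - <<'E'
from h import *
to(580,-47.3,141,1.5)
from plant import vision
import cv2
c=vision.capture("wrist");np.savez("wrist.npz",K=c["K"],R=c["R"],t=c["t"])
cv2.imwrite("pics/w1.png",c["color"][:,:,::-1])
p=c["K"]@(c["R"]@np.array([580,-47.3,148])+c["t"]);print(p[:2]/p[2])
E
```

```text
time: 1.45
tool_pos: [559.9, -72.8, 259.1]
tcp_rot: [-3.142, 0.0, 1.497]
contact_force: [0.3, -0.9, 0.1]
grip_width: 91.6
finger_force: 0.0
time: 1.82
tool_pos: [580.2, -50.4, 207.0]
tcp_rot: [-3.136, -0.001, 1.497]
contact_force: [-0.1, -0.2, 0.3]
grip_width: 91.9
finger_force: 0.0
t 1.82 pos [580.2 -50.4 207. ] rpy [-3.136e+00 -1.000e-03  1.497e+00] w 91.9 F [-0.1 -0.2  0.3] M [-0.09 -0.06  0.02] q6 -0.14
row [ 3.  -0.1 66. ] turn -0.003
[248.51927041 214.78326364]
```

View pics/w1.png

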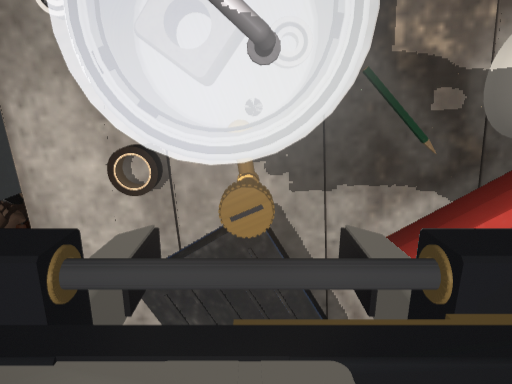

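The wrist view shows the cap top at (247,208) against (248.5,215) predicted, and the near handle post at about (264,45).

```bash
python3 - <<'E'
from h import *
p=ray("wrist",247,208,148);print(p.round(1),ray("wrist",263,42,147).round(1))
to(*(p[:2]*.5+np.array([580.3,-47.4])*.5),141,1.5)
E
```

```text
[579.4 -42.8 148. ] [595.5  52.5 147. ]
t 1.88 pos [581.1 -51.  208.9] rpy [-3.139 -0.     1.496] w 91.9 F [ 0.5 -0.7  0.4] M [ 0.   -0.1   0.01] q6 -0.14
row [ 5.8 -1.5 67.9] turn -0.004
```

In the tool's units: 67 mm is 0.134, 62 mm is 0.124.

```bash
echo '[{"finger_gap": 92,"tx": 0.012,"ty": -0.002,"tz": 0.05},{"finger_gap": 92,"tx": 0.012,"ty": -0.002,"tz": 0.1},{"finger_gap": 92,"tx": 0.012,"ty": -0.002,"tz": 0.124},{"finger_gap": 92,"tx": 0.012,"ty": -0.002,"tz": 0.134},{"finger_gap": 92,"tx": 0.012,"ty": -0.002,"tz": 0.134}]' | python3 -m crank; echo '[{"finger_gap": 60},{"finger_gap": 30},{"finger_gap": 20},{"finger_gap": 20},{"finger_gap": 20}]' | python3 -m crank;python3 -c "
from h import *
to(580,-45.5,140,1.5)"
```

```text
time: 2.5
tool_pos: [581.4, -45.4, 143.3]
tcp_rot: [3.14, 0.0, 1.495]
contact_force: [0.5, -0.6, 0.2]
grip_width: 91.6
finger_force: 0.0
time: 3.12
tool_pos: [581.0, -45.0, 142.5]
tcp_rot: [-3.142, 0.0, 1.496]
contact_force: [-0.1, -0.6, -0.5]
grip_width: 46.0
finger_force: 0.0
t 3.12 pos [581.  -45.  142.5] rpy [-3.142  0.     1.496] w 46.0 F [-0.1 -0.6 -0.5] M [-0.06 -0.06 -0.07] q6 -0.13
row [-0.6 -1.   2.5] turn -0.004
```

In the tool's units: 1.5 mm is 0.003.

```bash
echo '[{"finger_gap": 20,"tz": 0.003},{"finger_gap": 20,"tz": 0.003},{"finger_gap": 20,"tz": 0.003},{"finger_gap": 20,"tz": 0.003}]' | python3 -m crank;python3 -c "
from h import *
to(580,-45.5,140,1.5)"
```

```text
time: 3.62
tool_pos: [578.4, -44.8, 140.8]
tcp_rot: [-3.135, 0.0, 1.496]
contact_force: [-9.5, 0.6, 7.1]
grip_width: 33.0
finger_force: 30.0
t 3.62 pos [578.4 -44.8 140.8] rpy [-3.135  0.     1.496] w 33.0 F [-9.5  0.6  7.1] M [0.09 1.59 0.03] q6 -0.13
row [-0.6  1.6  0.8] turn -0.004
```

```bash
python3 - <<'E'
from plant import vision
import cv2,numpy as np
w=vision.capture("wrist")["color"][:,:,::-1]; s=vision.capture("scene")["color"][100:220,210:330,::-1]
cv2.imwrite("pics/w2.png",np.hstack([cv2.resize(w,(432,324)),cv2.resize(s,(324,324),interpolation=cv2.INTER_CUBIC)]))
E
```

```text
(no output)
```

View pics/w2.png

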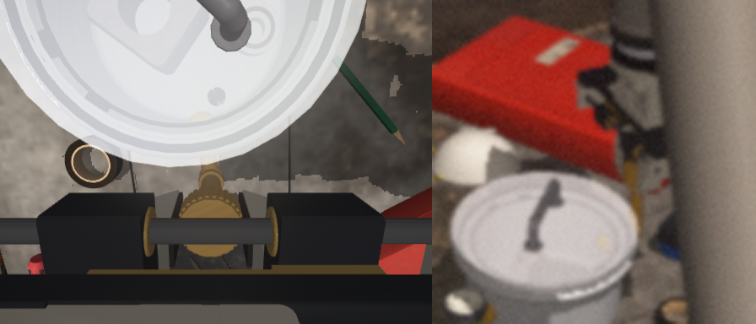

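The cap sits between the two fingers, midway in the picture at about (211,222). I'll start turning it and ease the 1.5 mm side load.

In the tool's units: -1.5 mm is -0.003, -0.5 mm is -0.001, -0.4 rad is -0.382.

```bash
echo '[{"finger_gap": 20,"ty": -0.003,"yaw": -0.0955},{"finger_gap": 20,"ty": -0.003,"tz": -0.0006,"yaw": -0.2387},{"finger_gap": 20,"ty": -0.003,"tz": -0.001,"yaw": -0.382},{"finger_gap": 20,"ty": -0.003,"tz": -0.001,"yaw": -0.382}]' | python3 -m crank;python3 -c "
from h import *
to(580,-45.5,140,1.5)"
```

```text
time: 4.22
tool_pos: [577.8, -44.9, 141.4]
tcp_rot: [-3.138, -0.001, 1.897]
contact_force: [-6.2, -0.1, 5.0]
grip_width: 33.1
finger_force: 30.0
t 4.22 pos [577.8 -44.9 141.4] rpy [-3.138e+00 -1.000e-03  1.897e+00] w 33.1 F [-6.2 -0.1  5. ] M [-0.12  1.07  0.09] q6 -0.54
row [-1.3  1.9  1.4] turn 0.397
```

In the tool's units: -1.1 mm is -0.0022, -0.9 mm is -0.0018, -0.9 rad is -0.8594.

```bash
echo '[{"finger_gap": 20,"tx": 0.0008,"ty": -0.0022,"tz": -0.0004,"yaw": -0.1719},{"finger_gap": 20,"tx": 0.0008,"ty": -0.0022,"tz": -0.001,"yaw": -0.3438},{"finger_gap": 20,"tx": 0.0008,"ty": -0.0022,"tz": -0.0014,"yaw": -0.5157},{"finger_gap": 20,"tx": 0.0008,"ty": -0.0022,"tz": -0.0018,"yaw": -0.6875},{"finger_gap": 20,"tx": 0.0008,"ty": -0.0022,"tz": -0.0022,"yaw": -0.8594}]' | python3 -m crank;python3 -c "
from h import *
to(578,-45,142,1.5)"
```

```text
time: 4.85
tool_pos: [577.0, -45.7, 142.6]
tcp_rot: [-3.14, -0.003, 2.801]
contact_force: [-5.1, -3.4, 3.3]
grip_width: 33.2
finger_force: 30.0
t 4.85 pos [577.  -45.7 142.6] rpy [-3.140e+00 -3.000e-03  2.801e+00] w 33.2 F [-5.1 -3.4  3.3] M [-0.69  0.83 -0.26] q6 -1.44
row [-0.7  0.9  0.6] turn 1.301
```

In the tool's units: -1 mm is -0.002, -0.8 mm is -0.0016, -0.78 rad is -0.7448.

```bash
echo '[{"finger_gap": 20,"tx": 0.0008,"tz": -0.0004,"yaw": -0.1528},{"finger_gap": 20,"tx": 0.0008,"tz": -0.0008,"yaw": -0.3056},{"finger_gap": 20,"tx": 0.0008,"tz": -0.0012,"yaw": -0.4584},{"finger_gap": 20,"tx": 0.0008,"tz": -0.0016,"yaw": -0.6112},{"finger_gap": 20,"tx": 0.0008,"tz": -0.002,"yaw": -0.7448}]' | python3 -m crank;python3 -c "
from h import *
to(578,-45,142,1.5)"
```

```text
time: 5.48
tool_pos: [577.1, -46.5, 143.7]
tcp_rot: [-3.14, -0.003, -2.703]
contact_force: [-4.0, -7.7, 3.2]
grip_width: 33.7
finger_force: 30.0
t 5.47 pos [577.1 -46.5 143.7] rpy [-3.140e+00 -3.000e-03 -2.703e+00] w 33.7 F [-4.  -7.7  3.2] M [-1.26  0.53 -0.26] q6 -2.22
row [-1.5  1.   1.6] turn -4.203
```

In the tool's units: -0.3 mm is -0.0006, -0.2 mm is -0.0004, -0.24 rad is -0.2292.

```bash
echo '[{"finger_gap": 20,"tz": -0.0002,"yaw": -0.0764},{"finger_gap": 20,"tz": -0.0004,"yaw": -0.1528},{"finger_gap": 20,"tz": -0.0006,"yaw": -0.2292}]' | python3 -m crank | tail -4;python3 -c "
from h import *
to(578,-45,142,1.5)"; echo '[{"finger_gap": 20,"yaw": -0.0573},{"finger_gap": 20,"tz": -0.0002,"yaw": -0.1146}]' | python3 -m crank| tail -4;python3 -c "
from h import *
to(578,-45,142,1.5)"
```

```text
tcp_rot: [-3.14, -0.003, -2.465]
contact_force: [-3.8, -7.0, 2.6]
grip_width: 33.3
finger_force: 30.0
t 5.85 pos [577.3 -46.8 144. ] rpy [-3.140e+00 -3.000e-03 -2.465e+00] w 33.3 F [-3.8 -7.   2.6] M [-1.31  0.4  -0.23] q6 -2.46
row [-1.7  0.9  2. ] turn -3.965
tcp_rot: [-3.14, -0.002, -2.347]
contact_force: [-3.2, -8.3, 0.4]
grip_width: 33.3
finger_force: 30.0
t 6.1 pos [577.6 -46.6 144.1] rpy [-3.140e+00 -2.000e-03 -2.347e+00] w 33.3 F [-3.2 -8.3  0.4] M [-1.26  0.4  -0.75] q6 -2.58
row [-1.4  0.8  2.1] turn -3.847
```

The moment jumped to -0.75 Nm, so the cap has reached its stop. I'll nudge once more to confirm.

In the tool's units: -0.06 rad is -0.0573.

```bash
echo '[{"finger_gap": 20,"yaw": -0.0382},{"finger_gap": 20,"yaw": -0.0573}]' | python3 -m crank| tail -4;python3 -c "
from h import *
to(578,-45,142,1.5)"; echo '[{"finger_gap": 20,"yaw": 0.0286},{"finger_gap": 60,"yaw": 0.0286},{"finger_gap": 92,"yaw": 0.0286},{"finger_gap": 92,"yaw": 0.0286},{"finger_gap": 92,"yaw": 0.0286}]' | python3 -m crank|tail -2;  python3 -c "
from h import *
to(564,82.3,205,2.37-2*np.pi)"
```

```text
tcp_rot: [-3.14, -0.001, -2.288]
contact_force: [5.4, 0.8, -0.9]
grip_width: 33.1
finger_force: 30.0
t 6.35 pos [578.2 -46.  144. ] rpy [-3.140e+00 -1.000e-03 -2.288e+00] w 33.1 F [ 5.4  0.8 -0.9] M [ 0.47 -0.96 -0.4 ] q6 -2.63
row [-0.6  0.8  2. ] turn -3.788
grip_width: 68.5
finger_force: 0.0
t 6.97 pos [577.9 -44.6 144. ] rpy [ 3.141 -0.    -2.317] w 68.5 F [-0.4  0.3 -0.6] M [ 0.16 -0.09 -0.05] q6 -2.6
row [-83.7  96.4 -61. ] turn 1.596
```

In the tool's units: 96 mm is 0.192, -84 mm is -0.168, 0.54 rad is 0.5157.

```bash
echo '[{"finger_gap": 92,"tz": -0.06},{"finger_gap": 92,"tz": -0.12},{"finger_gap": 92,"tx": -0.05,"ty": 0.06,"tz": -0.122,"yaw": 0.1719},{"finger_gap": 92,"tx": -0.11,"ty": 0.126,"tz": -0.122,"yaw": 0.3438},{"finger_gap": 92,"tx": -0.168,"ty": 0.192,"tz": -0.122,"yaw": 0.5157}]' | python3 -m crank|tail -2; echo '[{"finger_gap": 92,"yaw": 0.1719},{"finger_gap": 92,"yaw": 0.3438},{"finger_gap": 92,"yaw": 0.5157},{"finger_gap": 92,"yaw": 0.6875},{"finger_gap": 92,"yaw": 0.8594}]' | python3 -m crank|tail -1;  echo '[{"finger_gap": 92,"yaw": 0.0955},{"finger_gap": 92,"yaw": 0.1432},{"finger_gap": 92,"yaw": 0.1432}]' | python3 -m crank|tail -1;python3 - <<'E'
from h import *
from plant import vision
import cv2
to(564,82.3,147,2.37)
c=vision.capture("wrist");np.savez("wrist.npz",K=c["K"],R=c["R"],t=c["t"])
w=c["color"][:,:,::-1]; s=vision.capture("top")["color"][115:235,210:330,::-1]
cv2.imwrite("pics/w3.png",np.hstack([cv2.resize(w,(480,360)),cv2.resize(s,(320,360),interpolation=cv2.INTER_CUBIC)]))
E
```

```text
grip_width: 91.7
finger_force: 0.0
finger_force: 0.0
finger_force: 0.0
t 8.6 pos [564.5  82.2 205. ] rpy [-3.142 -0.     2.376] w 92.1 F [-0.2  0.  -0.7] M [-0.   -0.06  0.03] q6 -0.8
row [ 0.4 -0.2 58. ] turn 0.006
```

View pics/w3.png

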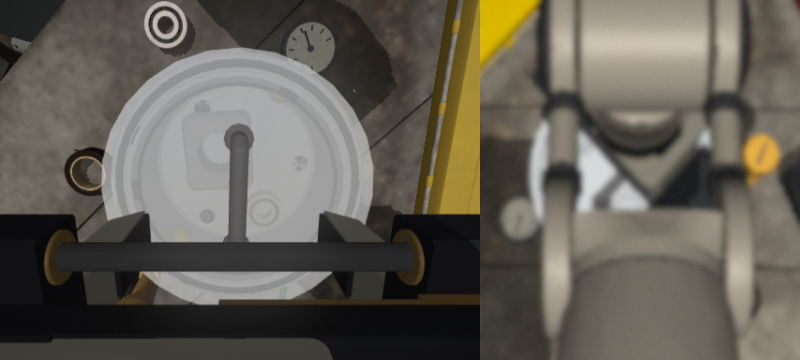

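The wrist view shows the handle from (239,136) to (236,240) at 480-wide scale, midway between the fingers. The slot on the cap has turned.

```bash
python3 - <<'E'
from h import *
s=512/480
a=ray("wrist",239*s,136*s,147);b=ray("wrist",236.5*s,240*s,147)
print(a,b,(a+b)/2,np.degrees(np.arctan2(*(a-b)[1::-1])))
to(*((a+b)/2)[:2],147,2.37)
E
```

```text
[533.86350655 117.25332401 147.        ] [584.65933973  66.54717973 147.        ] [559.26142314  91.90025187 147.        ] 135.0506275276403
t 8.7 pos [564.5  82.1 205. ] rpy [-3.142  0.     2.377] w 92.0 F [0.  0.  0.3] M [ 0.09 -0.15 -0.01] q6 -0.8
row [10.6  3.4 58. ] turn 0.007
```

In the tool's units: 58 mm is 0.116, 55 mm is 0.11.

```bash
python3 -c "
from h import *
to(563.5,84.2,147,2.37)"; echo '[{"finger_gap": 92,"tx": 0.004,"ty": 0.0014,"tz": 0.05},{"finger_gap": 92,"tx": 0.004,"ty": 0.0014,"tz": 0.09},{"finger_gap": 92,"tx": 0.004,"ty": 0.0014,"tz": 0.11},{"finger_gap": 60,"tx": 0.004,"ty": 0.0014,"tz": 0.116},{"finger_gap": 30,"tx": 0.004,"ty": 0.0014,"tz": 0.116}]' | python3 -m crank|tail -2; echo '[{"finger_gap": 30},{"finger_gap": 24},{"finger_gap": 24},{"finger_gap": 24},{"finger_gap": 24}]' | python3 -m crank; echo '[{"finger_gap": 5},{"finger_gap": 5},{"finger_gap": 5},{"finger_gap": 5}]' | python3 -m crank;python3 -c "
from h import *
to(563.5,84.2,147,2.37)"
```

```text
t 8.7 pos [564.5  82.1 205. ] rpy [-3.142  0.     2.377] w 92.0 F [0.  0.  0.3] M [ 0.09 -0.15 -0.01] q6 -0.8
row [ 2.2  0.8 58. ] turn 0.007
grip_width: 76.0
finger_force: 0.0
time: 9.95
tool_pos: [563.6, 83.9, 147.0]
tcp_rot: [-3.142, 0.0, 2.376]
contact_force: [0.5, 0.2, 0.3]
grip_width: 26.9
finger_force: 0.0
time: 10.45
tool_pos: [563.8, 84.2, 147.0]
tcp_rot: [3.141, 0.0, 2.376]
contact_force: [3.4, 2.4, -2.4]
grip_width: 11.4
finger_force: 30.0
t 10.45 pos [563.8  84.2 147. ] rpy [3.141 0.    2.376] w 11.4 F [ 3.4  2.4 -2.4] M [ 0.41 -0.49 -0.14] q6 -0.79
row [ 0.2 -0.2  0. ] turn 0.006
```

Gripped at 11.4 mm. Now a slow pull, 1 mm per row.

In the tool's units: -2.5 mm is -0.005, -2 mm is -0.004.

```bash
echo '[{"finger_gap": 5,"ty": 0.0008,"tz": -0.001},{"finger_gap": 5,"ty": 0.0008,"tz": -0.002},{"finger_gap": 5,"ty": 0.0008,"tz": -0.003},{"finger_gap": 5,"ty": 0.0008,"tz": -0.004},{"finger_gap": 5,"ty": 0.0008,"tz": -0.005}]' | python3 -m crank|tail -6; echo '[{"finger_gap": 5,"tz": -0.0016},{"finger_gap": 5,"tz": -0.0032},{"finger_gap": 5,"tz": -0.0048},{"finger_gap": 5,"tz": -0.0064}]' | python3 -m crank|tail -6;python3 -c "
from h import *
to(563.5,84.2,164,2.37)"
```

```text
time: 11.08
tool_pos: [563.1, 84.2, 148.4]
tcp_rot: [-3.14, -0.002, 2.376]
contact_force: [2.8, 1.7, -15.5]
grip_width: 11.0
finger_force: 30.0
time: 11.58
tool_pos: [562.9, 84.0, 152.7]
tcp_rot: [-3.14, -0.001, 2.376]
contact_force: [-2.0, -0.7, -11.2]
grip_width: 10.9
finger_force: 29.9
t 11.57 pos [562.9  84.  152.7] rpy [-3.140e+00 -1.000e-03  2.376e+00] w 10.9 F [ -2.   -0.7 -11.2] M [-0.22  0.06  0.01] q6 -0.79
row [ -0.3   0.6 -11.3] turn 0.006
```

In the tool's units: -4 mm is -0.008, -3 mm is -0.006.

```bash
echo '[{"finger_gap": 5,"tz": -0.0014},{"finger_gap": 5,"tz": -0.0028},{"finger_gap": 5,"tz": -0.0044},{"finger_gap": 5,"tz": -0.006},{"finger_gap": 5,"tz": -0.008}]' | python3 -m crank|tail -6; echo '[{"finger_gap": 5,"tz": -0.0028},{"finger_gap": 5,"tz": -0.0056},{"finger_gap": 5,"tz": -0.0084},{"finger_gap": 5,"tz": -0.0112},{"finger_gap": 5,"tz": -0.014}]' | python3 -m crank|tail -6;python3 - <<'E'
from h import *
to(563.5,84.2,164,2.37)
from plant import vision
import cv2
w=vision.capture("wrist")["color"][:,:,::-1]; s=vision.capture("scene")["color"][135:255,195:315,::-1]
cv2.imwrite("pics/w4.png",np.hstack([cv2.resize(w,(400,300)),cv2.resize(s,(400,300),interpolation=cv2.INTER_CUBIC)]))
E
```

```text
time: 12.2
tool_pos: [564.0, 84.3, 157.0]
tcp_rot: [3.141, 0.0, 2.376]
contact_force: [-0.0, -0.1, -4.1]
grip_width: 10.8
finger_force: 30.0
time: 12.82
tool_pos: [563.9, 84.2, 163.8]
tcp_rot: [-3.142, 0.0, 2.376]
contact_force: [0.0, 0.6, -4.6]
grip_width: 11.0
finger_force: 30.0
t 12.82 pos [563.9  84.2 163.8] rpy [-3.142  0.     2.376] w 11.0 F [ 0.   0.6 -4.6] M [ 0.01 -0.1  -0.01] q6 -0.79
row [ 0.2 -0.3 -0.2] turn 0.006
```

View pics/w4.png

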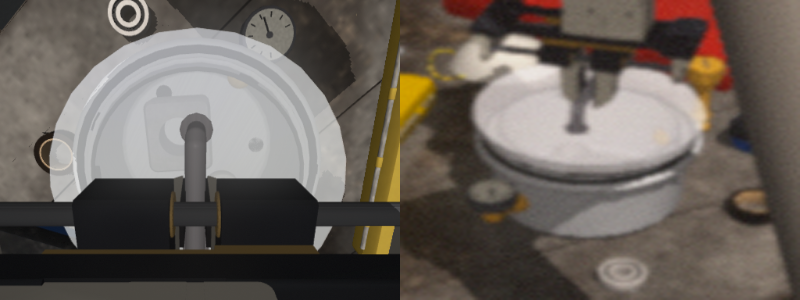

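The lid is up, with a visible gap all round. I'll check height and level in an enlarged crop, with the predicted lid top rim (z=134, level) and pot flange rim (z=103) drawn as dots.

```bash
python3 - <<'E'
from h import *
from plant import vision
import cv2
c=vision.capture("scene"); im=c["color"][150:240,205:310,::-1]
im=cv2.resize(im,None,fx=7.5,fy=6.6,interpolation=cv2.INTER_CUBIC)
for z,col in((134,(0,0,255)),(120,(0,200,0)),(103,(255,0,0))):
    th=np.linspace(0,2*np.pi,73); P=np.c_[563.5+104*np.cos(th),84+104*np.sin(th),0*th+z]
    q=(c["R"]@P.T).T+c["t"]; q=(c["K"]@q.T).T; q=q[:,:2]/q[:,2:]
    for u,v in q: cv2.circle(im,(int((u-205+.5)*7.5),int((v-150+.5)*6.6)),2,col,-1)
cv2.imwrite("pics/s5.png",im)
E
```

```text
(no output)
```

View pics/s5.png

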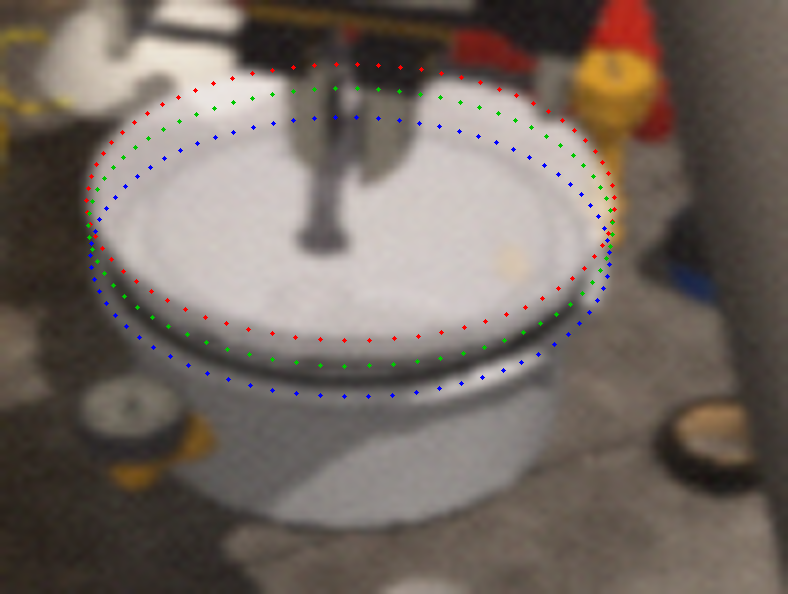

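The lid's rims follow the level prediction: the lower edge lies on the green dots (about 17 mm up) and the flange on the blue, with an even dark gap and the bystanders in place. I'll let it settle, then hand in.

```bash
echo '[{"finger_gap": 5},{"finger_gap": 5},{"finger_gap": 5}]' | python3 -m crank && python3 -c "
from plant import bot
print(bot.close_job())"
```

```text
time: 13.35
tool_pos: [563.9, 84.3, 163.7]
tcp_rot: [-3.142, 0.0, 2.376]
contact_force: [-0.6, -0.5, -4.7]
grip_width: 11.2
finger_force: 30.0
the job is handed in; nothing more can be done
None
```

I unscrewed the vent cap to its stop, pulled the lid slowly free of the gasket, and handed in the job at 13.4 s with the arm still holding the lid level about 17 mm above the pot; the hand-in gave no verdict back.

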